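Set out the supplies on the grey mat

ROBOT

A 6-joint arm with a two-finger parallel gripper is mounted at the origin on a cart in front of the work surface, level with it; the furniture and walls round the work are solid. World frame = base frame: x ahead of the robot, y to its left, z up, the work surface at z = 0. Lengths are in m, angles in degrees, forces in N, time in s.
With the tool pointing down it reaches from about 0.4 to 0.925 m from the base axis. Payload 3.4 kg.
Tool frame: the origin (TCP) lies at the very end of the fingers, on their centre line; the grasp point (between the pads) lies 19 mm behind it; z points along the fingers, y is the line along which they close (so a half turn about z gives the same grasp; the last joint's range is limited). The gripper opens to 85 mm and grips with 20 to 120 N. Pads are 22 mm wide; open, the fingers measure 114 mm over their backs; the gripper's body (76 mm by 85 mm) begins 54 mm behind the grasp point. The pads swing forward as they close: fully open they stand 13 mm farther back than shut.
Start: joints at [-69.815, 17.578, 86.31, -0, 76.112, -4.211], TCP at [0.237, -0.524, 0.231] pointing down, gripper open.
Joint ranges: [-179.03, 179.03], [-60, 130.46], [8.19, 133.38], [-81.62, 261.62], [5.75, 156.47], [-153.77, 153.77]. Speed limits (degrees/s): [147.25, 147.25, 180, 180, 180, 180].

INTERFACE

Orientations are given as [roll, pitch, yaw] about the fixed x, y, z axes, in that order (R = Rz(yaw) Ry(pitch) Rx(roll)).
In Python, from bench import observe, capture, get_calibration, hand_in gives the robot as it stands. The module is installed in compiled form; this text tells all that it offers.
- The arm moves only by the tool carry_out, never from a script. Its argument "increments" is a list of rows, each a list of 4 numbers: the shift along the tool's x, y, z in mm, then the turn about the tool's z in degrees. In form: [[tx, ty, tz, yaw], ...]. A call has 1 to 12 rows; each row shifts and turns the commanded pose from where the row before left it, along the tool's axes as they then stand; what a row does not reach is not made up. A row lasts 1/10 s, in which the tool goes at most 50 mm and 8.59 degrees, less where a joint would pass 70% of its speed; a pose out of reach is approached as far as the arm can. A call is refused whole if a number of a shift passes 50 or a number of a turn 8.59, either way. A call with a gripper value outside its range is refused whole. "gripper" is the closure, from -1 (fully open) to 1 (shut), set as the call begins (left out, the last holds). The fingers move at their own pace and stop on an object; "newtons" is the grip in N (left out, the last holds). Time passes only in rows, so rows that do not move let the fingers close. It gives the time, the measured TCP pose, the force, the opening and the grip force at its end, in the units of the state.
- observe(): the state, without advancing time (a new reading comes with each control period).
- capture(name): name is "scene" or "top"; returns (picture, depth): 384x512x3 uint8, blue, green, red; 384x512 float32, m along the optical axis (not along the pixel's ray), 0 where there is no reading.
- get_calibration(name): a dict with "fx", "fy", "cx", "cy" (pixels), "position" and "rotation" of the camera in the world. Camera axes: x right, y down, z forward; pixel columns grow to the right and rows downward; lengths in m; the calibration is good to about 2 mm. A picture is of the moment at which its call begins. get_calibration takes no time and is no camera call.
- hand_in(): hands the job in; it is judged then, once.
The state is a dict: "t": time; "joint_positions": joint angles; "joint_vel": joint speeds; "joint_efforts": joint torques, N m; "ee_pos": TCP position; "orientation": TCP orientation; "contact_force": force on the tool from outside, world axes, zero at the start; "moment": the same for the moment, N m; "grip_width": finger opening in m; "grasp_force": force on a finger pad.
Only numpy, scipy, OpenCV 4.12 (cv2) and the standard library are available. Lean on these libraries where they do the work, as an engineer would, in place of code of your own. Each camera call takes 0.05 s, during which the arm holds its last target. There are 200 camera calls.

TASK

Set out the supplies for the next board along the narrow grey mat: the brown carton in the middle of the mat, midway between the black tip cleaner and the solvent dispenser; the brown flux jar in the same row, midway between the brown carton and the tip cleaner; and the round tin centred on top of the brown carton. Stand the white carton on the bench straight in front of the brown carton, on the robot's side, leaving a gap of about 30 mm between the two. All stand upright; leave the tape roll and the solder spool where they are.

Things in the scene. Friction and masses are not known exactly. Their poses are not given: they have to be found in the camera images.
- brown_carton: brown cardboard carton, 50 x 50 mm, 42 mm high, 30 g, loose; origin: centre of its underside, x and y square to its sides, z up. Goes to the middle of the grey mat; any turn about the vertical will do
- white_carton: white carton, 46 mm (its x) by 52 mm (its y), 50 mm high, 30 g, loose; origin: centre of its underside, z up. Goes straight in front of the brown carton, its centre about 80 mm from that of the brown carton
- flux_jar: round jar of brown glass with a white lid, 44 mm diameter (lid 41 mm, from 34 mm up), 47 mm high, 70 g, loose; origin: centre of its underside, z up
- tin: round flat tin, white with a red mark on the lid, 38 mm diameter, 19 mm high, 40 g, loose; origin: centre of its underside, z up. Goes on top of the brown carton
- supply_mat: narrow grey silicone mat with a dark edge bead, 92 mm (its x) by 430 mm (its y), 3 mm thick, fixed on the bench; origin: centre of its underside; x points across it, away from the robot, y along it to the robot's left. The tip cleaner and the dispenser stand on its centre line, one near each end, each 175 mm from its middle; which is at which end varies
- tip_cleaner: tip cleaner: black ball-shaped hood open to brass wool, 74 mm diameter, 79 mm high, fixed on one end of the mat; origin: centre of its underside
- dispenser: solvent dispenser: whitish bottle with a red label band, blue collar and steel dish on top, 66 mm diameter, 121 mm high, fixed on the other end of the mat; origin: centre of its underside
- tape_roll: bystander: amber tape roll lying flat, 60 mm diameter, 12 mm high, loose, standing among the supplies; origin: centre of its underside. Leave it where it lies
- solder_spool: bystander: solder spool with black flanges standing on end, 54 mm diameter, 40 mm high, loose; its axis lies 14 mm from the origin along its -x; origin at the underside. Leave it where it stands
Mind the look-alikes: they are no part of the job. What is shaped like the white_carton but orange or turquoise is not meant. There is more than one size of the tin; the job needs the smaller.

How it is judged (in metres and radians):
At the end, for the whole second after the job is handed in: Centre to centre: brown carton within 15 mm of the mat's middle; jar 70-106 mm from it and from the tip cleaner, within 18 mm of the mat's centre line; tin within 12 mm, on the carton; white carton in front, 58-108 mm off, within 28 mm sideways. All upright (0.1 rad), released, at rest (horizontal distance between brown_carton and supply_mat below 0.015 m and height (world z) of brown_carton between -0.002 and 0.008 m and horizontal distance between flux_jar and brown_carton between 0.07 and 0.106 m and horizontal distance between flux_jar and tip_cleaner between 0.07 and 0.106 m and x of flux_jar in the frame of supply_mat between -0.018 and 0.018 m and height (world z) of flux_jar between -0.002 and 0.008 m and horizontal distance between white_carton and brown_carton between 0.058 and 0.108 m and x of white_carton in the frame of supply_mat below -0.05 m and y of white_carton in the frame of supply_mat between -0.028 and 0.028 m and height (world z) of white_carton between -0.005 and 0.008 m and horizontal distance between tin and brown_carton below 0.012 m and height (world z) of tin between 0.04 and 0.05 m and angle between each of brown_carton, white_carton, flux_jar, tin's own z axis and vertical below 0.1 rad and linear speed of each of brown_carton, white_carton, flux_jar, tin below 0.02 m/s and angular speed of each of brown_carton, white_carton, flux_jar, tin below 0.3 rad/s); the robot touches nothing.
It fails at once if the tape roll is moved more than 20 mm (distance of tape_roll from where it was at the start of the episode above 0.02 m).
It fails at once if the solder spool is moved more than 20 mm (distance of solder_spool from where it was at the start of the episode above 0.02 m).
It also fails if it takes over 109 s, if anything falls off the work surface, if the arm or the gripper's body presses on something with over 40 N, if the wrist force passes 120 N, or if a joint passes its speed limit or range.

## Working session

There is one attempt and no reset: what is moved stays moved. The work goes in short steps, Python scripts to look and compute and a tool call to move; the robot and the scene stay as the last step left them, time stands still between calls to the robot, and variables do not carry over. Pictures are saved under pics/ and viewed, at most 14 in all, crops included, and the job is handed in when it is done.

Besides the shell and the picture viewer there is one more tool, called as name(argument=value, ...) on one line, values as JSON. carry_out: Moves the arm, as the interface text tells. Its arguments: {"type":"object","properties":{"increments":{"type":"array"},"gripper":{"type":"number"},"newtons":{"type":"number"}},"required":["increments"]}

```bash
mkdir -p pics
python3 - <<'E'
from bench import *
import cv2,numpy as np
for n in("scene","top"):
    p,d=capture(n);cv2.imwrite(f"pics/{n}0.png",p);np.savez(f"{n}0.npz",p=p,d=d);c=get_calibration(n);print(n,{k:np.round(v,3).tolist() for k,v in c.items()})
print(observe())
E
```

```text
scene {'fx': 369.444, 'fy': 369.444, 'cx': 257.35, 'cy': 192.971, 'position': [-0.594, -0.567, 0.654], 'rotation': [-114.707, -1.151, -61.078]}
top {'fx': 450.126, 'fy': 450.126, 'cx': 257.665, 'cy': 190.622, 'position': [0.285, 0.046, 1.447], 'rotation': [-170.149, 1.307, -90.963]}
{'t': 0.1, 'joint_positions': array([-6.98148620e+01,  1.76186434e+01,  8.63750641e+01, -8.41707972e-05,
        7.61112774e+01, -4.21012413e+00]), 'joint_vel': array([-0.00554542, -0.01947379, -0.20333805,  0.01548426,  0.06680316,
        0.11364521]), 'joint_efforts': array([ 1.97463219e-04, -4.58528495e+01, -2.52608407e+01, -1.59711217e-04,
        5.52850339e-03, -2.11533421e-05]), 'ee_pos': array([ 0.23726627, -0.52308948,  0.23047529]), 'orientation': array([-1.79895292e+02, -7.62594459e-03,  2.43952755e+01]), 'contact_force': array([0.35276391, 1.1511819 , 0.16201758]), 'moment': array([-0.02162679, -0.03065319, -0.08364837]), 'grasp_force': 0.0, 'grip_width': 0.08517979169336533}
```

View pics/scene0.png

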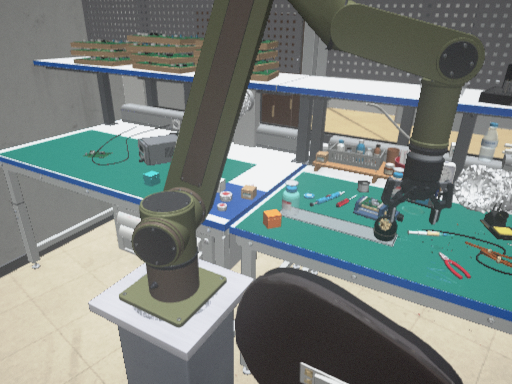

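View pics/top0.png

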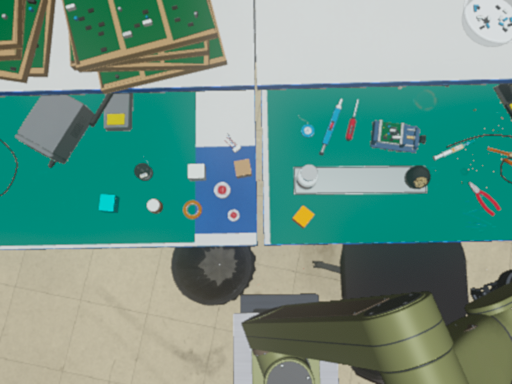

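The scene view shows the arm on the right in front of the mat, with the dispenser at its left end and the tip cleaner at its right end. In the top view, the pixels that matter are:
- mat: 295–427, 180
- dispenser: 308, 176
- tip cleaner: 417, 177
- brown carton: 243, 167
- white carton: 196, 171
- tins: 222, 189 and 233, 215
- tape roll: 192, 209
- jar: 154, 205
- spool: 143, 171

```bash
cat > h.py <<'E'
from bench import *
import cv2,numpy as np
from scipy.spatial.transform import Rotation as Ro
def cast(n,u,v,z):
    c=get_calibration(n);R=Ro.from_euler('xyz',c['rotation'],degrees=True).as_matrix();o=np.array(c['position'])
    r=R@np.array([(u-c['cx'])/c['fx'],(v-c['cy'])/c['fy'],1]);return o+r*(z-o[2])/r[2]
def cloud(n,d):
    c=get_calibration(n);R=Ro.from_euler('xyz',c['rotation'],degrees=True).as_matrix()
    v,u=np.indices(d.shape);P=np.stack([(u-c['cx'])/c['fx']*d,(v-c['cy'])/c['fy']*d,d],-1)
    return P@R.T+c['position']
E
python3 - <<'E'
from h import *
f=np.load("top0.npz");p,d=f['p'],f['d'];P=cloud("top",d)
H={'brown':(243,167,.042),'white':(196,171,.05),'tinA':(222,189,.019),'tinB':(233,215,.019),'tape':(192,209,.012),'jar':(154,205,.047),'spool':(143,171,.04),'disp':(308,176,.121),'tip':(417,177,.079),'orange':(303,216,.05)}
for k,(u,v,h) in H.items():
    s=np.s_[v-18:v+19,u-18:u+19];z=P[s][...,2];m=((z>h*.75)&(z<h+.02)&(d[s]>0)).astype(np.uint8)
    n,l,st,ce=cv2.connectedComponentsWithStats(m)
    cu=np.array([0,0]);i=1+np.argmin(np.hypot(*(ce[1:]-18).T)-st[1:,4]**.5) if n>1 else 0
    cs,_=cv2.findContours((l==i).astype(np.uint8),0,2);rr=cv2.minAreaRect(cs[0]);
    c=ce[i]+[u-18,v-18];print(k,c.round(1),'z',np.median(z[l==i]).round(4),'pos',cast("top",*c,h).round(4),'area',st[i,4],'rect',np.round(rr[1],1),round(rr[2]))
for q in[(60,330),(230,120),(230,240),(262,120),(270,180),(200,150),(320,110)]: print(q,P[q[1],q[0]].round(3))
# mat
for q in[(295,168),(427,167),(427,193),(294,193),(360,180)]:print(cast("top",*q,.003).round(4))
cv2.imwrite("pics/c0.png",cv2.resize(p[130:240,120:440],None,fx=2.5,fy=2.5,interpolation=cv2.INTER_CUBIC))
E
```

```text
brown [242.2 167.3] z 0.0421 pos [0.6069 0.1226 0.042 ] area 246 rect [15.9 15.5] 79
white [195.7 170.9] z 0.0504 pos [0.5967 0.2706 0.05  ] area 239 rect [14. 16.] 90
tinA [221.5 189.5] z 0.026 pos [0.5402 0.1914 0.019 ] area 207 rect [15. 15.] 90
tinB [233.  214.6] z 0.0186 pos [0.4578 0.1548 0.019 ] area 101 rect [11. 10.] 90
tape [191.5 208.9] z 0.0124 pos [0.4801 0.2893 0.012 ] area 152 rect [18. 18.] 90
jar [153.  204.9] z 0.0468 pos [0.4903 0.4056 0.047 ] area 137 rect [12. 13.] 90
spool [141.5 170.4] z 0.0401 pos [0.6044 0.4472 0.04  ] area 199 rect [15. 15.] 90
disp [308.6 172.3] z 0.1228 pos [ 0.569  -0.0814  0.121 ] area 220 rect [16.1 16.1] 63
tip [418.9 173.6] z 0.0723 pos [ 0.5665 -0.4242  0.079 ] area 290 rect [18. 22.] 90
orange [302.8 216. ] z 0.0503 pos [ 0.4456 -0.0651  0.05  ] area 255 rect [14.8 17. ] 39
(60, 330) [ 0.015  1.044 -0.758]
(230, 120) [ 0.781  0.164 -0.003]
(230, 240) [ 0.379  0.167 -0.001]
(262, 120) [0.777 0.057 0.001]
(270, 180) [0.572 0.034 0.001]
(200, 150) [0.678 0.265 0.001]
(320, 110) [ 0.808 -0.139  0.001]
[ 0.6096 -0.0487  0.003 ]
[ 0.6035 -0.4781  0.003 ]
[ 0.5177 -0.4712  0.003 ]
[ 0.5266 -0.0428  0.003 ]
[ 0.565  -0.2585  0.003 ]
```

View pics/c0.png

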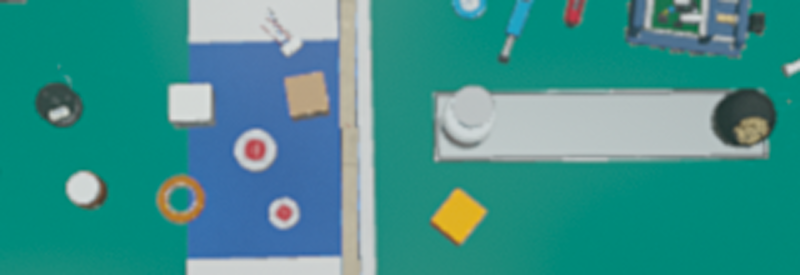

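Run:
```python
from h import *
f=np.load("top0.npz");p,d=f['p'],f['d'];P=cloud("top",d)
def rect(m,z,n):
    cs,_=cv2.findContours(m.astype(np.uint8),0,1);c=max(cs,key=cv2.contourArea)[:,0]
    W=np.array([cast("top",*q,z)[:2] for q in c],np.float32);r=cv2.minAreaRect(W);print(n,np.round(r[0],4),np.round(r[1],4),round(r[2],1))
hsv=cv2.cvtColor(p,cv2.COLOR_BGR2HSV);m=np.zeros(d.shape,bool);m[160:200,285:435]=(hsv[160:200,285:435,1]<70)
rect(m,.003,'mat')
for n,(u,v,h) in {'brown':(243,167,.042),'white':(196,171,.05)}.items():
    m=np.zeros(d.shape,bool);s=np.s_[v-14:v+15,u-14:u+15];m[s]=P[s][...,2]>h*.8;rect(m,h,n)
# circle fits at height slices
for n,u,v,lo,hi in(('disp',308,174,.07,.13),('tip',417,176,.03,.08)):
    s=np.s_[v-22:v+23,u-22:u+23];Q=P[s][(P[s][...,2]>lo)&(P[s][...,2]<hi)];print(n,Q.min(0).round(3),Q.max(0).round(3))
```

```text
mat [ 0.5687 -0.2601] [0.4391 0.0998] 88.8
brown [0.6072 0.1234] [0.052  0.0515] 11.6
white [0.5963 0.2698] [0.052  0.0456] 88.8
disp [ 0.536 -0.111  0.07 ] [ 0.595 -0.049  0.129]
tip [ 0.529 -0.463  0.03 ] [ 0.598 -0.393  0.08 ]
```

carry_out(increments=[[0,0,-20,8.5],[0,0,0,8.5],[0,0,0,8.5],[0,0,0,8.5],[0,0,0,8.5],[0,0,0,8.5],[0,0,0,8.5],[0,0,0,8.5],[0,0,0,8.5],[0,0,0,0],[0,0,0,0]], gripper=-1)

```text
t: 1.2
ee_pos: [0.2374, -0.5235, 0.2509]
orientation: [-180.0, 0.0, -51.9]
contact_force: [0.3, 0.1, -0.2]
grip_width: 0.0856
grasp_force: 0.0
```

The mat's middle is at about (0.5645, -0.258), the brown carton at (0.607, 0.123) turned 11.6°, and the sizes agree with those given. I'll turn, then go above the brown carton.

carry_out(increments=[[0,0,0,-7.9],[0,0,0,-7.9],[0,0,0,-7.9],[0,0,0,-7.9],[0,0,0,-7.9],[0,0,0,-7.9],[0,0,0,-7.9],[0,0,0,-7.9],[24,-28,0,0],[24,-28,0,0],[24,-28,0,0],[24,-28,0,0]])

```text
t: 2.4
ee_pos: [0.3105, -0.3941, 0.2512]
orientation: [-180.0, -0.0, 11.2]
contact_force: [0.3, 0.3, 0.8]
grip_width: 0.0855
grasp_force: 0.0
```

carry_out(increments=[[24,-28,0,0],[24,-28,0,0],[24,-28,0,0],[24,-28,0,0],[24,-28,0,0],[24,-28,0,0],[24,-28,0,0],[24,-28,0,0],[24,-28,0,0],[24,-28,0,0],[24,-28,0,0],[24,-28,0,0]])

```text
t: 3.6
ee_pos: [0.5286, -0.0087, 0.2513]
orientation: [180.0, -0.0, 11.3]
contact_force: [1.1, -1.4, -0.6]
grip_width: 0.0855
grasp_force: 0.0
```

carry_out(increments=[[24,-28,0,0],[24,-28,0,0],[24,-28,0,0],[24,-28,0,0],[0,0,20,0],[0,0,20,0],[0,0,0,0],[0,0,0,0]])

```text
t: 4.4
ee_pos: [0.6004, 0.1182, 0.2111]
orientation: [-180.0, 0.1, 11.2]
contact_force: [1.1, -0.5, -0.3]
grip_width: 0.0855
grasp_force: 0.0
```

carry_out(increments=[[7,-3,20,0],[0,0,40,0],[0,0,40,0],[0,0,40,0],[0,0,35,0],[0,0,20,0],[0,0,6,0],[0,0,0,0]])

```text
t: 5.2
ee_pos: [0.6076, 0.1223, 0.0106]
orientation: [180.0, -0.0, 11.1]
contact_force: [-0.4, 0.7, -0.0]
grip_width: 0.0853
grasp_force: 0.0
```

carry_out(increments=[[0,0,0,0],[0,0,0,0],[0,0,0,0],[0,0,0,0],[0,0,0,0],[0,0,0,0],[0,0,0,0],[0,0,0,0]], gripper=1, newtons=25)

```text
t: 6.0
ee_pos: [0.6085, 0.1227, 0.0123]
orientation: [180.0, -0.2, 11.1]
contact_force: [-0.1, -0.3, 6.8]
grip_width: 0.0498
grasp_force: 26.5
```

carry_out(increments=[[0,0,-10,0],[0,0,-30,0],[0,0,-40,0],[0,0,-40,0],[0,0,-40,0],[0,0,-40,0],[0,0,0,5.6],[0,0,0,5.6],[0,0,0,0],[0,0,0,0]])

```text
t: 7.0
ee_pos: [0.6066, 0.1225, 0.2106]
orientation: [180.0, 0.0, 0.0]
contact_force: [0.3, -0.3, -0.1]
grip_width: 0.0498
grasp_force: 25.8
```

carry_out(increments=[[-4,38,0,0],[-4,38,0,0],[-4,38,0,0],[-4,38,0,0],[-4,38,0,0],[-4,38,0,0],[-4,38,0,0],[-4,38,0,0],[-4,38,0,0],[-6,38,0,0],[0,0,0,0],[0,0,0,0]])

```text
t: 8.2
ee_pos: [0.5638, -0.2581, 0.2097]
orientation: [-179.9, 0.1, -0.2]
contact_force: [0.3, 0.4, 0.1]
grip_width: 0.0498
grasp_force: 26.0
```

carry_out(increments=[[0,0,40,0],[0,0,40,0],[0,0,40,0],[0,0,40,0],[0,0,20,0],[0,0,0,0]])

```text
t: 8.8
ee_pos: [0.5617, -0.2542, 0.0267]
orientation: [-179.7, 0.4, 0.0]
contact_force: [0.2, 0.3, -1.4]
grip_width: 0.0497
grasp_force: 26.0
```

carry_out(increments=[[0,0,6,0],[0,0,6,0],[0,0,2,0],[0,0,0,0],[0,0,0,0]])

```text
t: 9.3
ee_pos: [0.5648, -0.2577, 0.0171]
orientation: [180.0, -0.1, -0.1]
contact_force: [-0.3, 0.3, -0.0]
grip_width: 0.05
grasp_force: 26.0
```

carry_out(increments=[[0,0,1,0],[0,0,0,0],[0,0,0,0],[0,0,0,0],[0,0,0,0]], gripper=-1)

```text
t: 9.8
ee_pos: [0.5643, -0.2574, 0.0153]
orientation: [180.0, -0.0, -0.1]
contact_force: [-0.3, -0.1, -0.7]
grip_width: 0.0853
grasp_force: 0.0
```

carry_out(increments=[[0,0,-15,0],[0,0,-30,0],[0,0,-40,0],[0,0,-40,0],[0,0,-40,0],[0,0,-30,0],[0,0,0,0]])

```text
t: 10.5
ee_pos: [0.5673, -0.259, 0.216]
orientation: [179.7, -0.5, -0.1]
contact_force: [0.7, -0.5, 0.2]
grip_width: 0.0852
grasp_force: 0.0
```

carry_out(increments=[[-11,-41,0,0],[-11,-41,0,0],[-11,-41,0,0],[-11,-41,0,0],[-11,-41,0,0],[-11,-41,0,0],[-11,-41,0,0],[-10,-41,0,0],[-10,-41,0,0],[-10,-44,0,0],[0,0,0,0],[0,0,0,0]])

```text
t: 11.7
ee_pos: [0.4571, 0.1565, 0.2095]
orientation: [180.0, 0.1, 0.1]
contact_force: [0.9, -0.8, -0.4]
grip_width: 0.0855
grasp_force: 0.0
```

Run:
```python
from h import *
p,d=capture("top");np.savez("top1.npz",p=p,d=d);P=cloud("top",d)
print(observe()['ee_pos'])
cv2.imwrite("pics/c1.png",cv2.resize(p[130:240,120:440],None,fx=2.5,fy=2.5,interpolation=cv2.INTER_CUBIC))
v,u=181,360;s=np.s_[v-20:v+21,u-20:u+21];m=(P[s][...,2]>.037).astype(np.uint8)
cs,_=cv2.findContours(m,0,1);c=max(cs,key=cv2.contourArea)[:,0]
W=np.array([cast("top",*(q+[u-20,v-20]),.045)[:2] for q in c],np.float32);print(cv2.minAreaRect(W),np.median(P[s][m>0][:,2]))
```

```text
[0.45757551 0.15561974 0.20963944]
((0.5635883212089539, -0.25637781620025635), (0.0504179373383522, 0.05181771144270897), 86.94965362548828) 0.04532819446042369
```

View pics/c1.png

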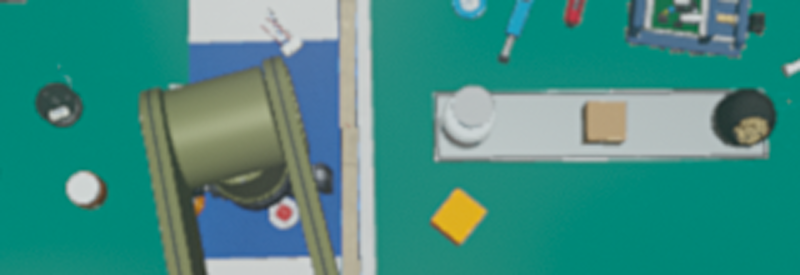

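The brown carton stands at crop (605, 122), centred on the mat. It measures (0.5636, -0.2564), top at 45 mm. The tool is above the tin, so the grasp comes next.

carry_out(increments=[[0,0,30,0],[0,0,40,0],[0,0,40,0],[0,0,40,0],[0,0,30,0],[0,0,12,0],[0,0,2,0],[0,0,0,0]])

```text
t: 12.55
ee_pos: [0.4584, 0.1546, 0.016]
orientation: [180.0, 0.0, -0.2]
contact_force: [-0.0, -0.2, 0.1]
grip_width: 0.0852
grasp_force: 0.0
```

carry_out(increments=[[0,0,0,0],[0,0,0,0],[0,0,0,0],[0,0,0,0],[0,0,0,0],[0,0,0,0],[0,0,0,0],[0,0,0,0]], gripper=1, newtons=25)

```text
t: 13.35
ee_pos: [0.4608, 0.1564, 0.0187]
orientation: [-179.9, -0.4, -0.1]
contact_force: [-0.1, -0.6, 14.4]
grip_width: 0.0001
grasp_force: 7.6
```

The fingers shut on top of the tin, so the TCP marks the tips when shut. I'll open, lift and check the tin.

carry_out(increments=[[0,0,-5,0],[0,0,-20,0],[0,0,-40,0],[0,0,-40,0],[0,0,-40,0],[0,0,-40,0],[0,0,0,0],[0,0,0,0]], gripper=-1)

```text
t: 14.15
ee_pos: [0.4584, 0.156, 0.2025]
orientation: [-180.0, -0.2, -0.1]
contact_force: [-0.0, -0.3, -0.2]
grip_width: 0.0855
grasp_force: 0.0
```

Run:
```python
from h import *
for f in ("top1.npz",None):
    p,d=capture("top") if f is None else (np.load(f)['p'],0)
    hsv=cv2.cvtColor(p,cv2.COLOR_BGR2HSV);s=hsv[203:227,222:245]
    m=((s[...,1]>90)&((s[...,0]<10)|(s[...,0]>170))).astype(np.uint8);M=cv2.moments(m,True)
    print(M['m00'],cast("top",M['m10']/M['m00']+222,M['m01']/M['m00']+203,.019))
print(observe()['ee_pos'])
cv2.imwrite("pics/c2.png",cv2.resize(p[150:240,180:270],None,fx=5,fy=5,interpolation=cv2.INTER_CUBIC))
```

```text
23.0 [0.45736245 0.15463718 0.019     ]
25.0 [0.45809591 0.15555028 0.019     ]
[0.45734806 0.15574291 0.2011636 ]
```

View pics/c2.png

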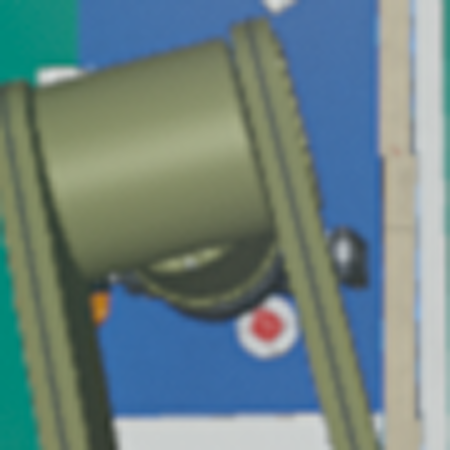

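The tin at crop (267, 325) has not moved: it is still at (0.458, 0.155). I'll descend to TCP z ≈ 0.

carry_out(increments=[[0,0,30,0],[0,0,40,0],[0,0,40,0],[0,0,40,0],[0,0,30,0],[0,0,15,0],[0,0,5,0],[0,0,0,0],[0,0,0,0]])

```text
t: 15.1
ee_pos: [0.458, 0.1558, 0.0014]
orientation: [180.0, 0.0, -0.1]
contact_force: [0.4, 0.7, 0.3]
grip_width: 0.0856
grasp_force: 0.0
```

carry_out(increments=[[0,0,0,0],[0,0,0,0],[0,0,0,0],[0,0,0,0],[0,0,0,0],[0,0,0,0],[0,0,0,0]], gripper=1, newtons=25)

```text
t: 15.8
ee_pos: [0.4585, 0.1559, 0.0022]
orientation: [-180.0, -0.1, -0.1]
contact_force: [0.1, -0.6, 5.4]
grip_width: 0.0366
grasp_force: 24.4
```

carry_out(increments=[[0,0,-10,0],[0,0,-30,0],[0,0,-40,0],[0,0,-40,0],[0,0,-40,0],[0,0,-40,0],[0,0,0,0],[0,0,0,0]])

```text
t: 16.6
ee_pos: [0.4584, 0.1559, 0.2029]
orientation: [-180.0, -0.2, -0.1]
contact_force: [-0.9, -0.5, -1.2]
grip_width: 0.0364
grasp_force: 25.2
```

carry_out(increments=[[11,41,0,0],[11,41,0,0],[11,41,0,0],[11,41,0,0],[11,41,0,0],[11,41,0,0],[10,41,0,0],[10,41,0,0],[10,41,0,0],[10,43,0,0],[0,0,0,0],[0,0,0,0]])

```text
t: 17.8
ee_pos: [0.562, -0.2568, 0.1988]
orientation: [-179.9, 0.2, -0.2]
contact_force: [-0.5, 0.1, -0.3]
grip_width: 0.036
grasp_force: 25.3
```

Run:
```python
from h import *
print(observe()['ee_pos'],observe()['grip_width'])
p,d=capture("scene");cv2.imwrite("pics/s1.png",cv2.resize(p[130:270,290:430],None,fx=4,fy=4,interpolation=cv2.INTER_CUBIC))
```

```text
[ 0.56195194 -0.25677853  0.19881425] 0.03602744695714007
```

View pics/s1.png

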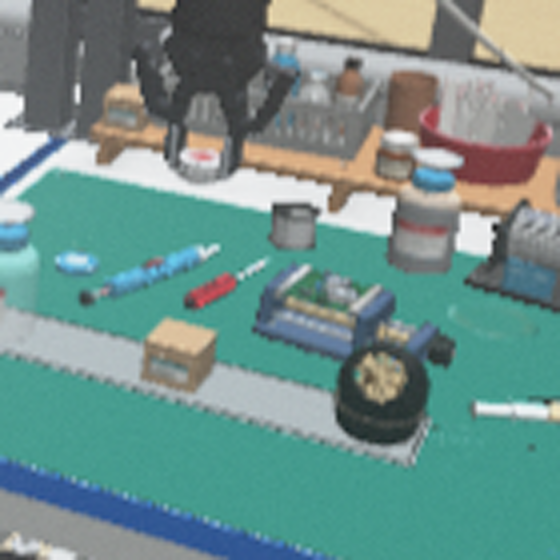

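The tin is held level at crop (200, 158). I'll check its offset from the tool.

Run:
```python
from h import *
for z in(.206,.211,.216):print(z,cast("scene",340.2,168.7,z))
print(cast("scene",290+180/4,130+328/4,.045)) # brown top approx centre
```

```text
0.206 [ 0.58535819 -0.24979697  0.206     ]
0.211 [ 0.57219624 -0.25333205  0.211     ]
0.216 [ 0.5590343  -0.25686712  0.216     ]
[ 0.5732113  -0.25329751  0.045     ]
```

carry_out(increments=[[1,0,20,0],[1,0,40,0],[0,0,40,0],[0,0,30,0],[0,0,12,0],[0,0,0,0],[0,0,0,0],[0,0,0,0]])

```text
t: 18.65
ee_pos: [0.5668, -0.2568, 0.0613]
orientation: [179.9, -0.2, -0.1]
contact_force: [-0.2, 0.2, 0.1]
grip_width: 0.036
grasp_force: 25.3
```

carry_out(increments=[[-2,0,5,0],[0,0,4,0],[0,0,2,0],[0,0,0,0],[0,0,0,0]])

```text
t: 19.15
ee_pos: [0.5633, -0.2565, 0.0482]
orientation: [-180.0, 0.0, -0.1]
contact_force: [0.6, 0.4, 0.2]
grip_width: 0.0363
grasp_force: 25.3
```

Run:
```python
from h import *
o=observe();print(o['ee_pos'],o['grip_width'],o['contact_force'])
p,d=capture("scene");cv2.imwrite("pics/s2.png",cv2.resize(p[180:240,305:375],None,fx=8,fy=8,interpolation=cv2.INTER_CUBIC))
```

```text
[ 0.56328642 -0.25646944  0.04823816] 0.036286810829957855 [0.56503745 0.4168025  0.22977843]
```

View pics/s2.png

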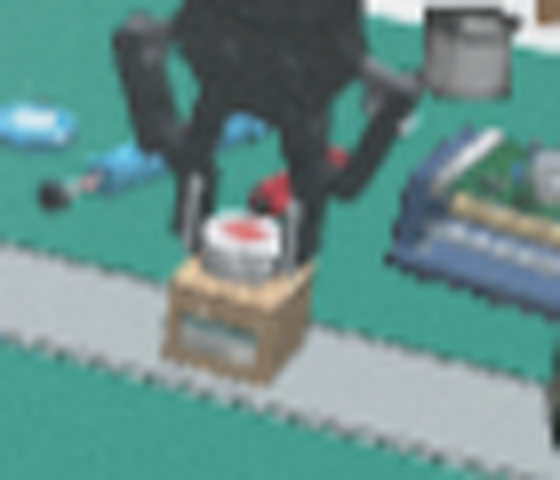

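The tin at crop (243, 245) is just over the brown carton's top and looks centred. I'll lower a touch and release.

carry_out(increments=[[0,0,1,0],[0,0,1,0],[0,0,0,0]])

```text
t: 19.5
ee_pos: [0.5636, -0.2566, 0.0472]
orientation: [180.0, -0.0, -0.1]
contact_force: [-1.1, -0.4, 4.5]
grip_width: 0.0362
grasp_force: 25.7
```

carry_out(increments=[[0,0,0,0],[0,0,0,0],[0,0,0,0],[0,0,0,0],[0,0,-10,0],[0,0,-30,0],[0,0,-40,0],[0,0,-40,0],[0,0,-30,0],[0,0,-10,0]], gripper=-1)

```text
t: 20.5
ee_pos: [0.5654, -0.2575, 0.2113]
orientation: [179.8, -0.4, -0.1]
contact_force: [-0.1, 0.0, -0.1]
grip_width: 0.0858
grasp_force: 0.0
```

carry_out(increments=[[-5,-44,0,0],[-5,-44,0,0],[-5,-44,0,0],[-5,-44,0,0],[-5,-44,0,0],[-5,-44,0,0],[-5,-44,0,0],[-5,-44,0,0],[-5,-44,0,0],[-5,-44,0,0],[-5,-44,0,0],[-5,-44,0,0]])

```text
t: 21.7
ee_pos: [0.5032, 0.2732, 0.2056]
orientation: [180.0, 0.1, -0.1]
contact_force: [1.0, 0.1, 0.3]
grip_width: 0.0859
grasp_force: 0.0
```

carry_out(increments=[[-5,-44,0,0],[-5,-44,0,0],[-5,-44,0,0],[0,0,0,-8.2],[0,0,0,-8.2],[0,0,0,-8.2],[0,0,0,-8.2],[0,0,0,-8.2],[0,0,0,-8.2],[0,0,0,-8.2],[0,0,0,-8.2],[0,0,0,-8.2]])

```text
t: 22.9
ee_pos: [0.4889, 0.4033, 0.2053]
orientation: [-179.9, 0.1, 74.0]
contact_force: [0.5, -0.8, -1.2]
grip_width: 0.0855
grasp_force: 0.0
```

carry_out(increments=[[0,0,0,-8.2],[0,0,0,-8.0],[0,0,0,0],[0,0,0,0]])

```text
t: 23.3
ee_pos: [0.4891, 0.4035, 0.2057]
orientation: [-179.9, 0.0, 89.7]
contact_force: [0.3, 0.2, 0.5]
grip_width: 0.0856
grasp_force: 0.0
```

Run:
```python
from h import *
o=observe();print(o['ee_pos'])
p,d=capture("top");P=cloud("top",d)
a=p[140:240,110:270];b=p[150:210,330:390]
cv2.imwrite("pics/c3.png",np.hstack([cv2.resize(a,(640,400),interpolation=2),np.zeros((400,4,3),np.uint8),cv2.resize(b,(150,400) if 0 else (156,156),interpolation=2) if 0 else cv2.copyMakeBorder(cv2.resize(b,(156,156),interpolation=2),0,244,0,0,0)]))
s=np.s_[160:200,340:382];v,u=np.indices(d.shape)
m=P[s][...,2]>.058;U=u[s][m];V=v[s][m];print('tin',m.sum(),cast("top",U.mean(),V.mean(),.064),np.median(P[s][m][:,2]))
m=(P[s][...,2]>.037);U=u[s][m];V=v[s][m];print('brown',cast("top",(U.min()+U.max())/2,(V.min()+V.max())/2,.045))
```

```text
[0.48913772 0.40347584 0.20573634]
tin 116 [ 0.56193116 -0.25548268  0.064     ] 0.06468762313925336
brown [ 0.56502623 -0.24696314  0.045     ]
```

View pics/c3.png

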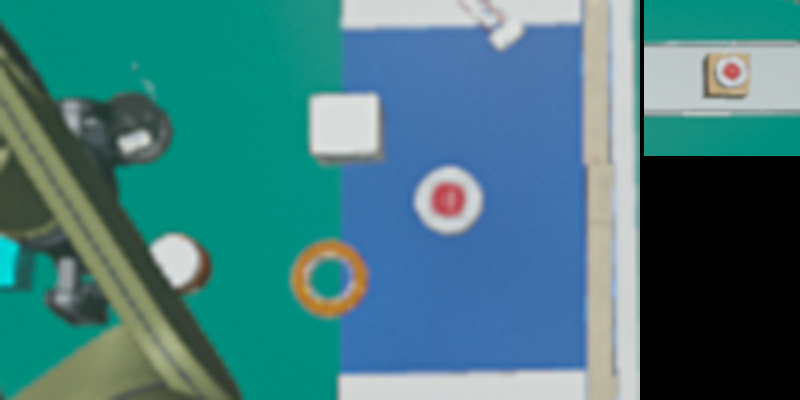

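The tin on the carton measures (0.562, -0.2555) at a top height of 64 mm, and the carton is unmoved. The tin is well centred. The jar is at crop (180, 262) and the tool is above it.

carry_out(increments=[[2,1,30,0],[0,0,40,0],[0,0,40,0],[0,0,40,0],[0,0,30,0],[0,0,15,0],[0,0,8,0],[0,0,0,0],[0,0,0,0]])

```text
t: 24.25
ee_pos: [0.4912, 0.4062, 0.0041]
orientation: [179.9, -0.0, 89.9]
contact_force: [-0.0, 0.1, -0.4]
grip_width: 0.0855
grasp_force: 0.0
```

carry_out(increments=[[0,0,0,0],[0,0,0,0],[0,0,0,0],[0,0,0,0],[0,0,0,0],[0,0,0,0],[0,0,0,0]], gripper=1, newtons=30)

```text
t: 24.95
ee_pos: [0.491, 0.4061, 0.0045]
orientation: [179.9, -0.1, 89.9]
contact_force: [-1.0, -0.4, 6.6]
grip_width: 0.0426
grasp_force: 30.8
```

carry_out(increments=[[0,0,-10,0],[0,0,-30,0],[0,0,-40,0],[0,0,-40,0],[0,0,-40,0],[0,0,-40,0],[0,0,-10,0],[0,0,0,0],[0,0,0,0]])

```text
t: 25.85
ee_pos: [0.4896, 0.405, 0.2119]
orientation: [-179.9, 0.1, 89.9]
contact_force: [0.9, 0.0, -1.3]
grip_width: 0.0433
grasp_force: 30.8
```

carry_out(increments=[[-44,4,0,0],[-44,4,0,0],[-44,4,0,0],[-44,4,0,0],[-44,4,0,0],[-44,4,0,0],[-44,4,0,0],[-44,4,0,0],[-44,4,0,0],[-44,4,0,0],[-44,4,0,0],[-44,4,0,0]])

```text
t: 27.05
ee_pos: [0.5357, -0.1236, 0.2104]
orientation: [-179.7, -0.1, 89.9]
contact_force: [0.8, -0.1, -0.8]
grip_width: 0.043
grasp_force: 30.8
```

carry_out(increments=[[-44,4,0,0],[-44,5,0,0],[-44,5,0,0],[-44,5,0,0],[-46,5,0,0],[0,0,0,0],[0,0,0,0],[0,0,0,0]])

```text
t: 27.85
ee_pos: [0.56, -0.3428, 0.211]
orientation: [-179.8, -0.2, 89.9]
contact_force: [-0.8, 0.7, -0.9]
grip_width: 0.0433
grasp_force: 30.8
```

carry_out(increments=[[-2,2,30,0],[0,0,40,0],[0,0,40,0],[0,0,40,0],[0,0,30,0],[0,0,15,0],[0,0,5,0],[0,0,0,0],[0,0,0,0],[0,0,0,0]])

```text
t: 28.85
ee_pos: [0.5645, -0.3471, 0.0153]
orientation: [179.8, 0.1, 89.9]
contact_force: [-0.5, 1.2, -1.1]
grip_width: 0.0432
grasp_force: 30.8
```

carry_out(increments=[[0,0,3,0],[0,0,3,0],[0,0,1,0],[0,0,0,0],[0,0,0,0]])

```text
t: 29.35
ee_pos: [0.5635, -0.3468, 0.0075]
orientation: [179.9, 0.0, 89.9]
contact_force: [-1.4, 1.3, 6.0]
grip_width: 0.0429
grasp_force: 31.4
```

carry_out(increments=[[0,0,0,0],[0,0,0,0],[0,0,0,0],[0,0,0,0],[0,0,-10,0],[0,0,-30,0],[0,0,-40,0],[0,0,-40,0],[0,0,-40,0],[0,0,-40,0],[0,0,0,0]], gripper=-1)

```text
t: 30.45
ee_pos: [0.5667, -0.3488, 0.2146]
orientation: [179.3, 0.5, 89.9]
contact_force: [1.4, -0.5, 0.6]
grip_width: 0.0854
grasp_force: 0.0
```

carry_out(increments=[[44,2,0,0],[44,2,0,0],[44,2,0,0],[44,2,0,0],[44,2,0,0],[44,2,0,0],[44,2,0,0],[44,2,0,0],[44,2,0,0],[44,3,0,0],[44,3,0,0],[44,3,0,0]])

```text
t: 31.65
ee_pos: [0.5907, 0.1833, 0.2064]
orientation: [-180.0, 0.0, 89.9]
contact_force: [0.3, -0.7, -0.3]
grip_width: 0.0855
grasp_force: 0.0
```

carry_out(increments=[[44,3,0,0],[45,3,0,0],[0,0,0,8.2],[0,0,0,8.2],[0,0,0,8.2],[0,0,0,8.2],[0,0,0,8.2],[0,0,0,8.2],[0,0,0,8.2],[0,0,0,8.2],[0,0,0,8.2],[0,0,0,8.2]])

```text
t: 32.85
ee_pos: [0.5969, 0.2704, 0.2062]
orientation: [180.0, 0.0, 7.6]
contact_force: [-0.6, 0.5, 0.9]
grip_width: 0.0856
grasp_force: 0.0
```

carry_out(increments=[[0,0,0,8.2],[0,0,0,0],[0,0,0,0]])

```text
t: 33.15
ee_pos: [0.5971, 0.2704, 0.2062]
orientation: [180.0, 0.0, -0.1]
contact_force: [-0.2, 0.6, 0.2]
grip_width: 0.0856
grasp_force: 0.0
```

carry_out(increments=[[0,0,30,1],[0,0,40,0],[0,0,40,0],[0,0,40,0],[0,0,30,0],[0,0,14,0],[0,0,4,0],[0,0,0,0],[0,0,0,0]])

```text
t: 34.05
ee_pos: [0.5988, 0.2711, 0.0101]
orientation: [-179.9, -0.2, -1.3]
contact_force: [-0.3, 0.4, 0.3]
grip_width: 0.0852
grasp_force: 0.0
```

carry_out(increments=[[0,0,0,0],[0,0,0,0],[0,0,0,0],[0,0,0,0],[0,0,0,0],[0,0,0,0],[0,0,0,0]], gripper=1, newtons=25)

```text
t: 34.75
ee_pos: [0.5982, 0.2709, 0.0098]
orientation: [-180.0, -0.1, -1.3]
contact_force: [-1.4, 0.9, 6.7]
grip_width: 0.0522
grasp_force: 26.4
```

carry_out(increments=[[0,0,-10,0],[0,0,-30,0],[0,0,-40,0],[0,0,-40,0],[0,0,-40,0],[0,0,-40,0],[0,0,-10,0],[0,0,0,0],[0,0,0,0]])

```text
t: 35.65
ee_pos: [0.5963, 0.2702, 0.2172]
orientation: [180.0, 0.1, -1.3]
contact_force: [-1.2, 0.8, -1.0]
grip_width: 0.0524
grasp_force: 26.0
```

carry_out(increments=[[-8,44,0,0],[-8,44,0,0],[-8,44,0,0],[-8,44,0,0],[-8,44,0,0],[-8,44,0,0],[-8,44,0,0],[-9,44,0,0],[-9,44,0,0],[-9,44,0,0],[-9,44,0,0],[-9,46,0,0]])

```text
t: 36.85
ee_pos: [0.4821, -0.2576, 0.2156]
orientation: [-179.8, 0.3, -1.3]
contact_force: [0.1, -0.5, 0.2]
grip_width: 0.0521
grasp_force: 26.1
```

carry_out(increments=[[0,0,0,0],[0,0,20,0],[0,0,40,0],[0,0,40,0],[0,0,40,0],[0,0,30,0],[0,0,15,0],[0,0,5,0],[0,0,0,0],[0,0,0,0]])

```text
t: 37.85
ee_pos: [0.4844, -0.2568, 0.0284]
orientation: [-180.0, 0.0, -1.3]
contact_force: [0.4, -0.9, 0.2]
grip_width: 0.0521
grasp_force: 26.2
```

carry_out(increments=[[0,0,8,0],[0,0,6,0],[0,0,3,0],[0,0,2,0],[0,0,0,0],[0,0,0,0]])

```text
t: 38.45
ee_pos: [0.4841, -0.2569, 0.0098]
orientation: [-180.0, -0.0, -1.3]
contact_force: [-2.8, 1.1, 4.4]
grip_width: 0.0524
grasp_force: 26.6
```

carry_out(increments=[[0,0,0,0],[0,0,0,0],[0,0,0,0],[0,0,0,0],[0,0,-10,0],[0,0,-30,0],[0,0,-40,0],[0,0,-40,0],[0,0,-40,0],[0,0,-20,0]], gripper=-1)

```text
t: 39.45
ee_pos: [0.4858, -0.2579, 0.194]
orientation: [179.8, -0.3, -1.3]
contact_force: [-0.3, 0.1, 0.2]
grip_width: 0.0852
grasp_force: 0.0
```

carry_out(increments=[[0,-45,0,0],[0,-45,0,0],[0,-45,0,0],[0,-45,0,0],[0,-45,0,0],[0,-45,0,0],[0,-45,0,0],[0,-45,0,0],[0,-45,0,0],[0,0,0,0],[0,0,0,0]])

```text
t: 40.55
ee_pos: [0.4932, 0.1488, 0.1897]
orientation: [180.0, -0.0, -1.1]
contact_force: [0.6, 0.3, -0.3]
grip_width: 0.0854
grasp_force: 0.0
```

Run:
```python
from h import *
p,d=capture("top");P=cloud("top",d);q,_=capture("scene")
a=cv2.resize(p[140:240,280:440],(640,400),interpolation=2);cv2.imwrite("pics/c4.png",np.vstack([a,cv2.resize(q[180:230,300:428][:,:],(640,250)) if 0 else a[:1]]))
cv2.imwrite("pics/s4.png",cv2.resize(q[170:260,270:420],(750,450),interpolation=2))
v,u=np.indices(d.shape)
for n,s,lo,hi,h in(('tin',np.s_[160:200,340:382],.058,.07,.064),('jar',np.s_[160:200,376:400],.044,.056,.05),('white',np.s_[190:225,340:382],.044,.056,.05)):
    m=(P[s][...,2]>lo)&(P[s][...,2]<hi);print(n,m.sum(),cast("top",u[s][m].mean(),v[s][m].mean(),h).round(4),np.median(P[s][m][:,2]).round(4),P[s][m][:,2].std().round(4))
```

```text
tin 116 [ 0.5616 -0.2551  0.064 ] 0.0639 0.0027
jar 121 [ 0.5641 -0.3445  0.05  ] 0.0503 0.0027
white 244 [ 0.4835 -0.2556  0.05  ] 0.0502 0.0026
```

View pics/c4.png

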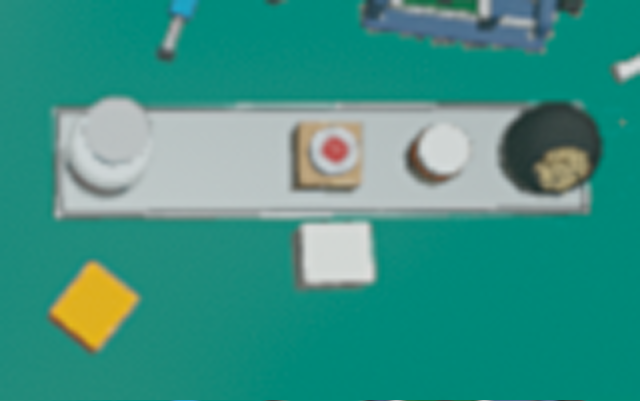

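View pics/s4.png

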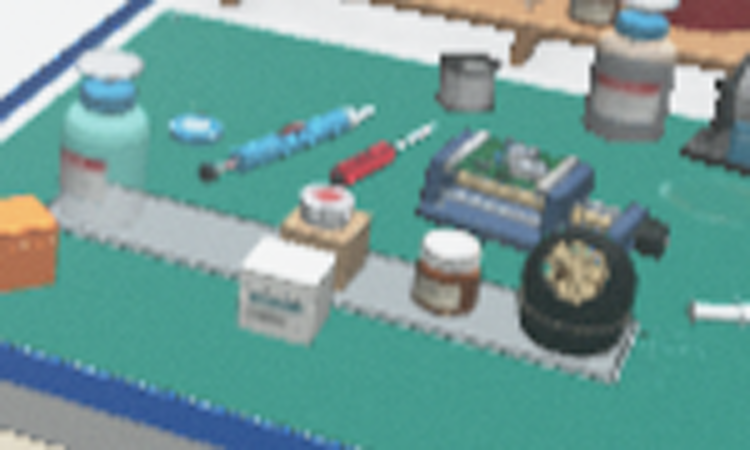

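All four pieces stand upright in place. In the top crop the tin is at (335, 150) on the carton, the jar at (443, 150) and the white carton at (337, 253). The gaps measure about 88 mm from jar to carton and 80 mm from white carton to brown carton. I'm handing the job in.

```bash
python3 -c "
from bench import *
print(hand_in())"
```

```text
the job is handed in; nothing more can be done
None
```

I handed the job in at about 41 s: the brown carton, tin, jar and white carton all measured within tolerance and stood upright in the last pictures; the hand-in returned no verdict.

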